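# Set the inlay tweezers to the marked gap

## Robot

A 6-joint arm with a two-finger parallel gripper is mounted at the origin on the work surface. World frame = base frame: x ahead of the robot, y to its left, z up, the work surface at z = 0. Lengths are in m, angles in rad, forces in N, time in s.
With the tool pointing down it reaches from about 0.35 to 0.95 m from the base axis. Payload 17.4 kg.
Tool frame: the origin (TCP) lies midway between the tips of the shut fingers; the grasp point (between the pads) lies 19 mm behind it; z points along the fingers, y is the line along which they close (so a half turn about z gives the same grasp; the last joint's range is limited). The gripper opens to 93 mm and grips with 3 to 60 N. Pads are 15 mm wide; open, the fingers measure 128 mm over their backs; the gripper's body (75 mm by 188 mm) begins 65 mm behind the grasp point.
Start: joints at [1.262, 0.116, 1.442, -0, 1.584, -0.038], TCP at [0.181, 0.65, 0.219] pointing down, gripper open.
Joint ranges: [-2.83, 2.83], [-0.83, 2.19], [0.07, 2.5], [-1.14, 4.28], [0.01, 3], [-2.97, 2.97]. Speed limits (rad/s): [1.89, 1.89, 2.22, 3.14, 3.14, 3.14].

## Interface

Orientations are given as a unit quaternion [w, x, y, z].
In Python, from workcell import ctrl gives the robot as it stands. Calls block until the motion is done:
- ctrl.goto(position, orientation): joint-space move of the TCP to a pose.
- ctrl.line_to(position, speed=0.15, rotation=None, stop_force=None): straight line of the TCP; rotation=None keeps the orientation; speed is the mean speed in m/s. With stop_force (N) it stops when the force on the tool has changed by that much, and returns True; else False.
- ctrl.goto_joints(angles): joint-space move.
- ctrl.open() and ctrl.grab(grasp_force=None): open the fingers fully, or close them until they stop; grasp_force is the grip in N (None keeps the last).
- ctrl.dwell(seconds).
- ctrl.solve_ik(position, orientation): joint angles nearest the present ones, or None.
- ctrl.get_state(): the state.
- ctrl.camera(name): name is "scene" or "top" or "wrist"; returns a dict with "color" (420x560x3 uint8, red, green, blue), "depth" (420x560 float32, m along the optical axis (not along the pixel's ray), 0 where there is no reading), "mtx" (3x3 intrinsics, pixels), "k1" (the pictures are not rectified: a ray, as slopes to the right and down, at radius r is drawn at 1 + k1 r^2 times it, then the intrinsics apply), "pose" (4x4, takes a point from camera to world coordinates); the wrist camera has in their place "tool_from_camera" (4x4, takes a point from camera to tool coordinates, whose origin is the TCP and whose axes are the flange's). Camera axes: x right, y down, z forward; pixel columns grow to the right and rows downward; lengths in m; the calibration is good to about 2 mm. A picture is of the moment at which its call begins: read the wrist's pose just before it.
A pose or a line that the arm cannot do raises ctrl.Unreachable and nothing moves.
- ctrl.close_job(): hands the job in; it is judged then, once.
Trained networks look in a picture, given as the dict that the camera call returned (one of the last four; its "shot" number tells which), for a name from the list of things; names that differ only in an ending like _2 or _b are one class to them, and where a whole thing is asked for, a point or a joint stands for the part that bears it (a point fixed in the world has none). Each returns a list of dicts, best first, with "conf" (0 to 1); they miss things now and then, are a little off and sometimes report something else, mostly with a low value. They report only what shows in the picture. A call takes as long as a camera call. They do not tell look-alikes from the thing itself.
- ctrl.look_for(picture, query): "pixel" ([column, row] in pixels, amid what is visible of it).
- ctrl.masks_of(picture, query): "pixels" (420x560 bool, what is visible of it) and "pixel" ([column, row] in pixels, amid what is visible of it).
The state is a dict: "t": time; "q": joint angles; "joint_vel": joint speeds; "tau": joint torques, N m; "ee_pos": TCP position; "tcp_rot": TCP orientation; "force": force on the tool from outside, world axes, zero at the start; "torque": the same for the moment, N m; "opening": finger opening in m; "gripper_force": force on a finger pad.
Only numpy, scipy, OpenCV 4.12 (cv2) and the standard library are available. Lean on these libraries where they do the work, as an engineer would, in place of code of your own. Each camera call takes 0.05 s, during which the arm holds its last target. There are 200 camera calls.

## Task

Free the sprung inlay tweezers by pulling the red-knobbed slide over their tail right out to its stop, where it stays. Then pick the tweezers up by the blue grips, lift them level and well clear of the wooden rest (a good 5 cm up), and squeeze them until the inner edge of the moving black tip lies under the red mark line, never pinching the tips shut and leaving the little brass plane, glue bottle and brush where they are. Finish holding them there in the air, the gap kept steady on the mark for at least two seconds: do not put them down or let go.

Things in the scene. Friction and masses are not known exactly. Their poses are not given: they have to be found in the camera images.
- rest: Fixed dark wooden tool rest, base 240 x 110 x 12 mm, origin on the table under the middle of the tweezers' grips; x axis from the tweezers' tail to their tips, y left, z up. Cork saddles (at x = -88, 24 long, and x = +60, 12 long; tops at z = 36 mm) carry the tweezers; under the grips it is free down to z = 12 mm. Brass slide guide (30 x 26 mm, top z = 64 mm) at x = -98, y = +37 mm.
- bolt (a joint): Steel slide bar (z = 52 to 60 mm) that crosses over the tweezers' tail and stops them being lifted; m, 0 = fully in, grows to 0.040 at the stop as it is pulled out along the rest's +y. Its spring and stiff guide resist with 5 to 7 N; the guide's friction holds it where it is left.
- bolt_knob (a point): Grip point on the red upright round knob of the slide (16 mm diameter, from 60 to 102 mm above the table; this point on its axis, 88 mm up). In the rest's frame it lies at x = -98 mm, y = 75 mm + slide value. Can be pinched from above.
- tweezers: Loose sprung tweezers, 0.12 kg, lying flat, 212 mm long, 14 mm high. Origin on the underside midway between the blue grips, near the centre of mass; x axis to the black tips (at +100 mm), y left, z up. Dark tail block 24 mm square at x = -100 mm. Left leg fixed to the tail, right leg sprung, both 12 mm high. A white cross bar 18 mm above the underside near the tips carries the red mark.
- grips (a point): Middle of the space between the blue grips, 7 mm above the tweezers' underside. Each grip is 34 mm long and 14 mm high; 41 mm over their outer faces when open. Grasp both from above across the tweezers; a half-closed grasp lifts them.
- leg (a joint): Right leg's hinge at the tail; rad, 0 = open, grows as the tweezers are squeezed, at most 0.165. The hinge is 0.1 m from the grips and 0.2 m from the tips: gap between the tips in mm = 36 - 198 x value, and the width over the grips in mm is about 41 - 100 x value. The spring needs 3.5 N at the grips when open, 8 N at 0.10 rad, 11 N at 0.165.
- mark (a joint): Red mark slid along the white cross bar, different every time and stiff; m. Marked tip gap in mm = 8 + 1000 x value, so the leg must be squeezed to (28 - 1000 x value)/198 rad.
- mark_line (a point): Point on the red mark line (a 2 mm wide red strip, 22 mm long along the tweezers' x axis, lying 20 mm above their underside over the black tips). The inner edge of the moving black tip must lie below this line.
- moving_tip (a point): Inner top edge of the moving (right) leg's black tip, 12 mm above the tweezers' underside.
- plane: Loose small brass finger plane, 60 x 24 x 30 mm, beside the rest. Leave alone. Origin under its centre.
- glue: Loose glue bottle, 44 mm diameter, 100 mm tall, orange cap. Leave alone. Origin under its centre.
- brush: Loose glue brush lying on the bench left of the rest. Leave alone.
Mind the look-alikes: they are no part of the job. What is shaped like the tweezers but green is not meant.

How it is judged:
On the way, in this order (a step that is already met when the one before it is completed fails the run):
1. the slide is pulled out to its stop (value of joint bolt above 0.037 m), for 0.2 s.
2. the tweezers are held up clear of the rest with the moving tip's edge on the mark for a second (y of moving_tip in the frame of mark_line between -0.0022 and 0.0022 m and height (world z) of tweezers above 0.08 m and angle between tweezers's own z axis and vertical below 0.35 rad and contact force between the fingers and tweezers above 2 N and contact force between tweezers and rest below 0.1 N), for 1 s.
At the end, for the whole second after the job is handed in: The tweezers are held by the fingers alone, their underside more than 80 mm above the bench, within 20 degrees of level, the moving tip's inner edge within 2.2 mm of the red mark line sideways and at rest (below 0.03 rad/s and 30 mm/s); the slide is still out (over 34 mm) (all of step 2 and velocity of joint leg between -0.03 and 0.03 rad/s and linear speed of tweezers below 0.03 m/s and value of joint bolt above 0.034 m); the arm keeps its last pose, push and grip.
It fails at once if the tips are pinched nearly shut (gap under 5 mm) (value of joint leg above 0.157 rad).
It fails at once if a bystander is disturbed (distance of any of plane, glue, brush from where it was at the start of the episode above 0.03 m).
It also fails if it takes over 48 s, if anything falls off the work surface, if the arm or the gripper's body presses on something with over 40 N, if the wrist force passes 120 N, or if a joint passes its speed limit or range.

## Working session

There is one attempt and no reset: what is moved stays moved. The work goes in short steps, each a Python script; the robot and the scene stay as the last script left them, time stands still between calls to the robot, and variables do not carry over. Pictures are saved under pics/ and viewed, at most 10 in all, crops included, and the job is handed in when it is done.

```bash
ls; mkdir -p pics; cat > h.py <<'E'
import numpy as np, cv2
from workcell import ctrl
def save(p,n): cv2.imwrite('pics/'+n+'.png', p['color'][:,:,::-1])
def rays(p,px):
    px=np.atleast_2d(np.asarray(px,float)); k1=p['k1']
    d=np.array([k1,0,0,0,0.]) 
    return cv2.undistortPointsIter(px[:,None],p['mtx'],d,None,None,(3,50,1e-10))[:,0]
def pose(p,T=None):
    return p['pose'] if 'pose' in p else T@p['tool_from_camera']
def plane(p,px,z,T=None):
    M=pose(p,T); s=rays(p,px); d=np.c_[s,np.ones(len(s))]@M[:3,:3].T; o=M[:3,3]
    return o+d*((z-o[2])/d[:,2])[:,None]
def cloud(p,px,T=None):
    px=np.atleast_2d(px); M=pose(p,T); s=rays(p,px)
    z=p['depth'][np.round(px[:,1]).astype(int),np.round(px[:,0]).astype(int)]
    return (np.c_[s,np.ones(len(s))]*z[:,None])@M[:3,:3].T+M[:3,3]
def toolT():
    from scipy.spatial.transform import Rotation as R
    s=ctrl.get_state(); T=np.eye(4); q=s['tcp_rot']; T[:3,:3]=R.from_quat([*q[1:],q[0]]).as_matrix(); T[:3,3]=s['ee_pos']; return T
E
python3 - <<'E'
from h import *
p=ctrl.camera('top'); save(p,'top0'); s=ctrl.camera('scene'); save(s,'scene0')
for n in ['rest','bolt_knob','bolt','tweezers','grips','mark_line','mark','plane','glue','brush','leg','moving_tip']:
    for nm,im in (('top',p),('scene',s)):
        for r in ctrl.look_for(im,n)[:3]: print(nm,n,r['pixel'],round(r['conf'],2),cloud(im,r['pixel'])[0].round(3))
print(p['k1'],p['mtx'],p['pose'].round(3)); print(ctrl.get_state())
E
```

```text
pics
top rest [312.8, 223.9] 0.93 [0.607 0.018 0.05 ]
top rest [160.4, 202.7] 0.22 [0.632 0.409 0.021]
scene rest [244.6, 254.5] 0.79 [0.623 0.003 0.012]
scene rest [256.4, 245.4] 0.54 [0.632 0.029 0.033]
top bolt_knob [305.4, 255.1] 0.48 [0.527 0.031 0.063]
top bolt_knob [321.9, 212.2] 0.31 [ 0.638 -0.002  0.051]
scene bolt_knob [231.7, 202.1] 0.74 [0.515 0.046 0.061]
top bolt [305.0, 254.3] 0.48 [0.53  0.032 0.057]
scene bolt [231.7, 203.2] 0.62 [0.519 0.043 0.063]
top tweezers [416.5, 287.2] 0.91 [ 0.48  -0.249  0.017]
top tweezers [320.1, 207.9] 0.75 [0.649 0.003 0.05 ]
top tweezers [220.6, 242.5] 0.69 [0.545 0.244 0.012]
scene tweezers [119.3, 274.4] 0.97 [ 0.489 -0.243 -0.004]
scene tweezers [259.3, 241.6] 0.75 [0.638 0.034 0.049]
scene tweezers [304.8, 192.7] 0.69 [0.551 0.232 0.003]
top grips [309.8, 212.6] 0.74 [0.643 0.025 0.013]
scene grips [254.0, 252.9] 0.93 [0.657 0.006 0.051]
scene grips [307.5, 193.4] 0.89 [ 1.222 -0.349  0.925]
scene grips [126.3, 274.4] 0.8 [ 0.499 -0.23  -0.003]
top plane [371.4, 214.0] 0.66 [ 0.652 -0.131  0.023]
scene plane [195.1, 298.0] 0.89 [ 
[... 1234 characters left out ...]
 0.     0.     1.   ]]
{'t': 1.3, 'q': array([ 1.26219473e+00,  1.15976100e-01,  1.44162590e+00, -9.31178665e-06,
        1.58400570e+00, -3.78134819e-02]), 'joint_vel': array([-0.00095916,  0.00012738, -0.00187286,  0.00072562,  0.00159417,
       -0.00058589]), 'tau': array([ 3.05320405e-03, -7.20976710e+01, -6.22793555e+01,  7.81413540e-02,
        1.81775191e-02,  5.62992895e-06]), 'ee_pos': array([0.18057401, 0.65039002, 0.21864617]), 'tcp_rot': array([ 3.28951868e-06,  1.34980833e-01,  9.90848210e-01, -8.21148352e-06]), 'force': array([-0.24635131, -1.17717257, -0.08868507]), 'torque': array([ 0.02276736,  0.0057535 , -0.03073769]), 'gripper_force': 0.0, 'opening': 0.09305470094605774}
```

View pics/top0.png

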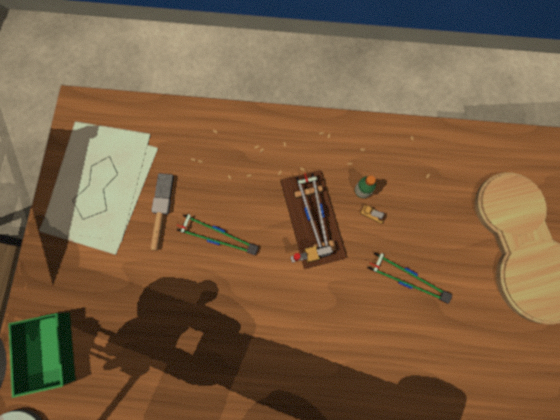

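View pics/scene0.png

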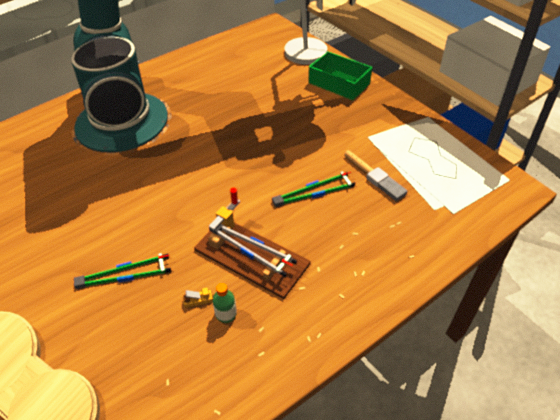

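```bash
cat >> h.py <<'E'
from scipy.spatial.transform import Rotation as R
def quat(u):
    "tool down, tool y along horizontal u"
    u=np.array([u[0],u[1],0.]);u/=np.linalg.norm(u); z=np.array([0,0,-1.]); x=np.cross(u,z)
    q=R.from_matrix(np.c_[x,u,z]).as_quat(); return np.array([q[3],*q[:3]])
E
python3 - <<'E'
from h import *
p=ctrl.camera('top')
m=ctrl.masks_of(p,'rest')[0]['pixels']
# grips: blue pixels near rest
hsv=cv2.cvtColor(p['color'],cv2.COLOR_RGB2HSV)
ys,xs=np.nonzero(m); P=plane(p,np.c_[xs,ys],0.012)[:,:2]
(c,wh,a)=cv2.minAreaRect(P.astype(np.float32)*1000); print('rect',c,wh,a)
box=cv2.boxPoints((c,wh,a)); e=[box[1]-box[0],box[2]-box[1]]; e=max(e,key=np.linalg.norm); e/=np.linalg.norm(e); e*=np.sign(e[0])
print('x axis',e,'yaw',np.arctan2(e[1],e[0]))
yax=np.array([-e[1],e[0]])
for sgn in (1,-1):
    q=quat(sgn*yax); pos=[c[0]/1000,c[1]/1000,0.30]; j=ctrl.solve_ik(pos,q); print(sgn,j)
print(p['depth'][200:230,318].min())
# image of wrist offset
w=ctrl.camera('wrist'); print(w['tool_from_camera'].round(3),w['mtx'][0,0],w['k1'])
E
```

```text
rect (625.274658203125, 28.247512817382812) (238.1977996826172, 133.14305114746094) 18.378007888793945
x axis [0.94899714 0.31528476] yaw 0.32075667
1 [ 4.39366760e-03 -4.45861432e-04  1.43267757e+00 -4.44089210e-16
  1.70936094e+00 -1.88715935e+00]
-1 [ 4.39366760e-03 -4.45861432e-04  1.43267757e+00 -4.44089210e-16
  1.70936094e+00  1.25443330e+00]
0.9950082
[[-0.001 -0.964 -0.266  0.074]
 [ 1.    -0.001 -0.     0.001]
 [ 0.    -0.266  0.964 -0.167]
 [ 0.     0.     0.     1.   ]] 361.0556414908617 -0.0042528359903176586
```

```bash
python3 - <<'E'
from h import *
e=np.array([0.949,0.315]); y=np.array([-.315,.949])
c=np.array([.620,.02])+0.01*e
q=quat(-y); ctrl.goto([c[0],c[1],.25],q)
T=toolT(); w=ctrl.camera('wrist'); save(w,'w1'); np.savez('w1.npz',T=T,**{k:v for k,v in w.items()})
print(ctrl.get_state()['t'],w.keys())
for n in ['bolt_knob','grips','mark_line','moving_tip','glue','plane','tweezers']:
    for r in ctrl.look_for(w,n)[:2]: print(n,r['pixel'],round(r['conf'],2),cloud(w,r['pixel'],T)[0].round(3))
E
```

```text
4.225 dict_keys(['color', 'depth', 'mtx', 'k1', 'tool_from_camera', 'shot'])
bolt_knob [239.8, 280.0] 0.76 [0.522 0.04  0.062]
grips [74.4, 183.2] 0.6 [0.55  0.256 0.003]
grips [383.3, 307.1] 0.59 [ 0.514 -0.147  0.004]
mark_line [291.5, 99.2] 0.39 [0.715 0.046 0.06 ]
mark_line [387.9, 311.9] 0.36 [ 0.519 -0.145  0.024]
moving_tip [309.2, 180.1] 0.86 [0.646 0.003 0.049]
moving_tip [69.7, 159.5] 0.76 [0.579 0.259 0.016]
glue [437.4, 145.9] 0.68 [ 0.718 -0.095  0.079]
plane [422.7, 205.8] 0.81 [ 0.655 -0.132  0.022]
tweezers [310.1, 171.5] 0.86 [0.655 0.005 0.049]
tweezers [73.8, 182.6] 0.74 [0.55  0.257 0.003]
```

View pics/w1.png

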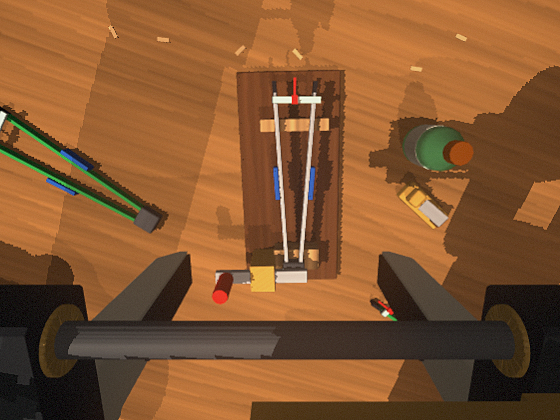

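```bash
python3 - <<'E'
from h import *
w=dict(np.load('w1.npz')); T=w.pop('T')
hsv=cv2.cvtColor(w['color'],cv2.COLOR_RGB2HSV); H,S,V=cv2.split(hsv)
def comps(mask,x0,x1,y0,y1,nm,z):
    mm=np.zeros_like(H); mm[y0:y1,x0:x1]=mask[y0:y1,x0:x1]
    n,l,st,ce=cv2.connectedComponentsWithStats(mm.astype(np.uint8))
    for i in range(1,n):
        if st[i,4]>15:
            ys,xs=np.nonzero(l==i); P=cloud(w,np.c_[xs,ys],T)
            print(nm,st[i],ce[i].round(1),'plane',plane(w,ce[i],z,T)[0].round(4),'cloud med',np.median(P,0).round(4))
blue=((H>105)&(H<130)&(S>120)&(V>60)); comps(blue,250,340,140,230,'blue',.05)
red=((H<5)|(H>175))&(S>180)&(V>120); comps(red,270,320,70,120,'mark',.056); comps(red,200,250,260,310,'knob',.102)
white=(S<70)&(V>150); comps(white,260,335,80,110,'bar',.054)
# knob top: highest points
ys,xs=np.nonzero(red); k=(xs>200)&(xs<250)&(ys>260)&(ys<310); P=cloud(w,np.c_[xs,ys][k],T); print('kz',P[:,2].max(), 'top mean',P[P[:,2]>.097].mean(0), P[P[:,2]>.097].min(0),P[P[:,2]>.097].max(0))
# rest base corners
ys,xs=np.mgrid[55:300,225:360].reshape(2,-1); 
C=plane(w,[[237,72],[343,70],[340,278]],.012,T); print('corners',C.round(4))
E
python3 - <<'E'
import cv2
i=cv2.imread('pics/w1.png')[60:310,200:350]; cv2.imwrite('pics/w1c.png',cv2.resize(i,None,fx=2.4,fy=2.4,interpolation=cv2.INTER_NEAREST)[:600])
E
```

```text
blue [273 167   7  33 136] [276.2 183.2] plane [0.6324 0.0346 0.05  ] cloud med [0.6324 0.0346 0.0513]
blue [308 167   7  33 147] [311.2 183.1] plane [6.439e-01 5.000e-04 5.000e-02] cloud med [0.644  0.0007 0.0512]
mark [291  77   7  28 106] [294.1  92.2] plane [0.7222 0.0459 0.056 ] cloud med [0.7217 0.0459 0.0585]
knob [212 290  16  14 167] [219.4 296.1] plane [0.5194 0.0544 0.102 ] cloud med [0.5202 0.0543 0.1035]
bar [272  93  20  17 174] [280.2 100.1] plane [0.7113 0.0563 0.054 ] cloud med [0.7119 0.0575 0.0549]
bar [299  93  22  17 189] [310.5 100. ] plane [0.7205 0.0287 0.054 ] cloud med [0.7206 0.0274 0.055 ]
kz 0.4172849615822238 top mean [0.52224809 0.05428861 0.107107  ] [0.51277442 0.04693617 0.09908551] [0.70047975 0.06162552 0.41728496]
corners [[ 0.725   0.109   0.012 ]
 [ 0.762   0.004   0.012 ]
 [ 0.5381 -0.0774  0.012 ]]
```

View pics/w1c.png

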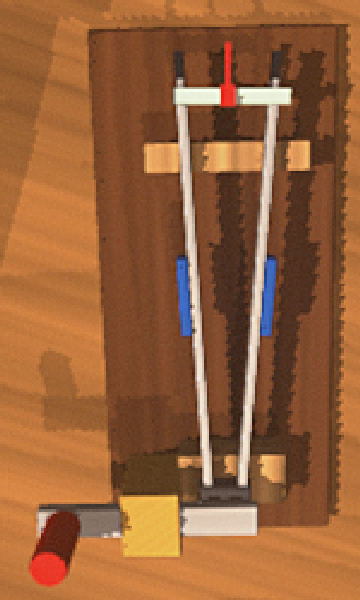

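```bash
python3 - <<'E'
from h import *
yaw=.34; Y=np.array([-np.sin(yaw),np.cos(yaw)]); q=quat(-Y); k=np.array([.5194,.0544])
ctrl.goto([*k,.15],q); ctrl.line_to([*k,.072],speed=.12)
ctrl.grab(30); s=ctrl.get_state(); print(s['opening'],s['gripper_force'],s['force'],s['ee_pos'],s['t'])
hit=ctrl.line_to([*(k+.043*Y),.072],speed=.04,stop_force=20); s=ctrl.get_state(); print(hit,s['ee_pos'],(s['ee_pos'][:2]-k)@Y,s['force'],s['opening'],s['gripper_force'],s['t'])
ctrl.dwell(.3); p=ctrl.camera('top'); save(p,'top1')
E
```

```text
0.015302872289662926 29.999875724315643 [ 1.06815806 -2.4356919  -0.40359763] [0.51944931 0.05421896 0.0719957 ] 7.2167
True [0.5065862  0.09024255 0.07186216] 0.03806396937063518 [ 4.15006611 -8.00968387  1.21737614] 0.015204552960307729 30.01005470752716 8.15
```

```bash
python3 - <<'E'
from h import *
yaw=.34; Y=np.array([-np.sin(yaw),np.cos(yaw)]); k=np.array([.5194,.0544])
hit=ctrl.line_to([*(k+.043*Y),.072],speed=.02,stop_force=25); s=ctrl.get_state(); print(hit,(s['ee_pos'][:2]-k)@Y,s['force'],s['force'][:2]@Y,s['opening'],s['t'])
ctrl.dwell(.4); s=ctrl.get_state(); print((s['ee_pos'][:2]-k)@Y,s['force'])
ctrl.open(); ctrl.line_to([*s['ee_pos'][:2],.16],speed=.2)
T=toolT(); w=ctrl.camera('wrist'); save(w,'w2'); np.savez('w2.npz',T=T,**w)
hsv=cv2.cvtColor(w['color'],cv2.COLOR_RGB2HSV); H,S,V=cv2.split(hsv)
for nm,m in (('red',((H<5)|(H>175))&(S>180)&(V>120)),('blue',(H>105)&(H<130)&(S>120)&(V>60))):
    n,l,st,ce=cv2.connectedComponentsWithStats(m.astype(np.uint8))
    for i in range(1,n):
        if st[i,4]>40: print(nm,st[i],plane(w,ce[i],.102 if nm=='red' else .05,T)[0].round(4))
print(ctrl.get_state()['t'])
E
```

```text
True 0.03804094532835006 [  2.93758179 -10.34270908   2.00800817] -10.730282848645837 0.015650706565016517 8.725
0.03805042484566511 [ 3.64760887 -8.18508963  3.49150382]
red [273 222  23  22 342] [0.506  0.0908 0.102 ]
red [530 268   9   9  48] [ 0.5354 -0.0789  0.102 ]
blue [100  33  38  33 274] [0.5796 0.2396 0.05  ]
blue [407  53  13  49 544] [0.6317 0.0361 0.05  ]
blue [457  54  17  50 351] [6.438e-01 4.000e-04 5.000e-02]
blue [ 78  76  40  26 249] [0.5488 0.2479 0.05  ]
11.0583
```

View pics/w2.png

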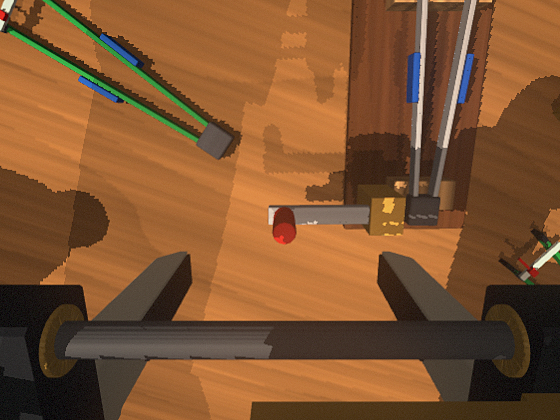

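```bash
python3 - <<'E'
from h import *
yaw=.33; Y=np.array([-np.sin(yaw),np.cos(yaw)]); q=quat(-Y); g=np.array([.6378,.0180])
ctrl.line_to([*g,.16],speed=.2,rotation=q)
ctrl.line_to([*g,.025],speed=.15)
for f in (4,6):
    ctrl.grab(f); s=ctrl.get_state(); print(f,s['opening'],s['gripper_force'],s['force'],s['ee_pos'],s['t'])
ctrl.line_to([*g,.045],speed=.06)
s=ctrl.get_state(); print(s['opening'],s['gripper_force'],s['force'],s['t'])
T=toolT(); w=ctrl.camera('wrist'); save(w,'w3'); np.savez('w3.npz',T=T,**w)
E
```

```text
4 0.04011284744660358 3.9833024927065708 [-0.32514096  0.13979677  0.35012172] [0.63781553 0.01800769 0.02501661] 13.8833
6 0.03425594718174723 5.970249697566032 [-0.22965112 -0.44819244 -0.3965984 ] [0.63779955 0.0180317  0.02501155] 14.1
0.03470509882447787 5.992824733257294 [ 0.02829396 -0.40672321 -1.44406541] 14.5833
```

View pics/w3.png

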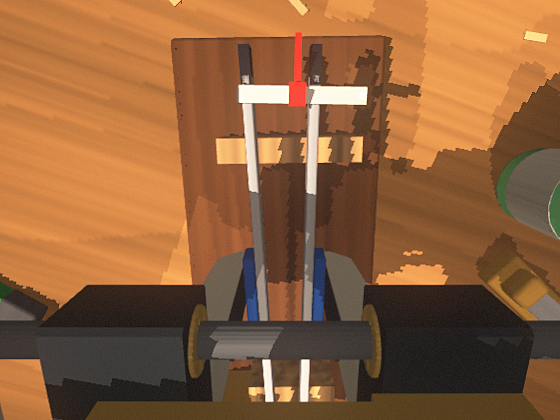

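```bash
python3 - <<'E'
from h import *
g=np.array([.6378,.0180])
ctrl.line_to([*g,.125],speed=.12); ctrl.grab(7.0); ctrl.dwell(.3)
s=ctrl.get_state(); print(s['opening'],s['gripper_force'],s['force'],s['ee_pos'],s['t'])
T=toolT(); w=ctrl.camera('wrist'); np.savez('w4.npz',T=T,**w)
i=w['color'][15:135,210:390,::-1]; cv2.imwrite('pics/w4c.png',cv2.resize(i,None,fx=4.4,fy=4.4,interpolation=cv2.INTER_NEAREST))
Z=T[2,3]
for row in (40,50,60,66):
    print(row,plane(w,[[300,row],[310,row]],Z+.032,T).round(4).tolist(), [int(v) for v in w['color'][row,290:330].astype(int).sum(1)])
E
```

```text
0.03273052136718617 6.969660222530365 [ 0.08074365  0.73890904 -1.45551716] [0.6378119  0.01801474 0.12498547] 16.0667
40 [[0.7335, 0.046, 0.157], [0.7346, 0.0427, 0.157]] [369, 376, 353, 396, 503, 561, 563, 565, 545, 445, 332, 346, 350, 354, 350, 369, 375, 381, 361, 374, 374, 361, 358, 362, 364, 361, 358, 362, 353, 362, 355, 359, 352, 364, 376, 372, 368, 368, 372, 374]
50 [[0.7305, 0.0449, 0.157], [0.7316, 0.0417, 0.157]] [370, 386, 390, 386, 373, 393, 384, 377, 377, 358, 356, 359, 358, 364, 362, 354, 160, 191, 168, 150, 149, 151, 164, 153, 129, 184, 319, 402, 389, 377, 389, 379, 387, 384, 379, 378, 376, 389, 379, 379]
60 [[0.7275, 0.0439, 0.157], [0.7286, 0.0406, 0.157]] [235, 225, 223, 218, 229, 221, 226, 227, 294, 362, 357, 367, 366, 362, 369, 315, 161, 196, 184, 197, 202, 188, 144, 153, 155, 176, 227, 250, 263, 270, 254, 250, 248, 261, 271, 287, 267, 246, 252, 231]
66 [[0.7256, 0.0432, 0.157], [0.7268, 0.0399, 0.157]] [267, 257, 272, 267, 262, 259, 271, 260, 329, 353, 368, 359, 363, 377, 358, 241, 167, 193, 206, 183, 157, 153, 177, 167, 169, 200, 278, 310, 314, 310, 305, 317, 318, 308, 316, 301, 325, 310, 311, 302]
```

View pics/w4c.png

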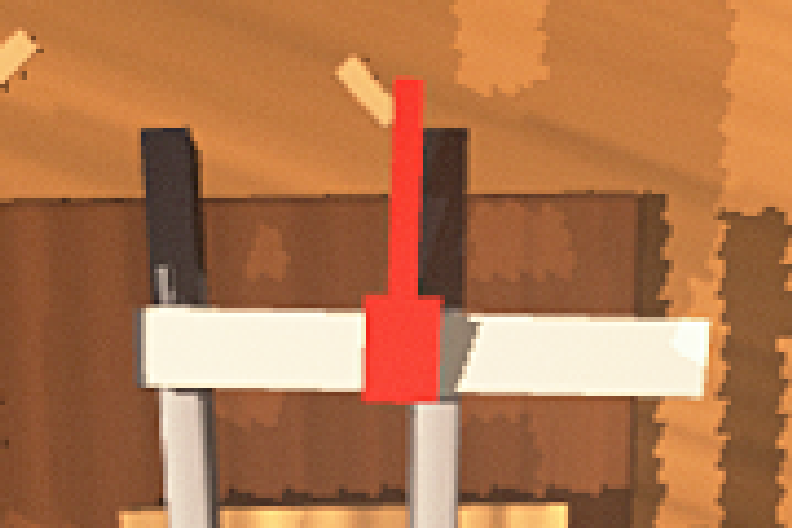

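```bash
cat >> h.py <<'E'
def lat(w,cols,row,ztool):
    I=np.eye(4); P=plane(w,np.c_[cols,np.full(len(cols),row)],ztool,I); return P*1000
E
python3 - <<'E'
from h import *
w=dict(np.load('w4.npz')); T=w.pop('T')
w['tool_from_camera']=w['tool_from_camera']
for row in (48,52,56):
    print(row,'strip',lat(w,[299,302.6,306.2],row,-.032).round(1).tolist(),'tips Lo,Li,Ri?,Ro',lat(w,[242,252.7,306,316.4],row,-.024).round(1).tolist())
hsv=cv2.cvtColor(w['color'],cv2.COLOR_RGB2HSV)
for row in (36,46,50,54,58,62): print(row,[tuple(map(int,w['color'][row,c])) for c in range(297,320)])
E
```

```text
48 strip [[97.1, 4.2, -32.0], [97.1, 5.5, -32.0], [97.1, 6.7, -32.0]] tips Lo,Li,Ri?,Ro [[98.4, -16.3, -24.0], [98.4, -12.4, -24.0], [98.3, 7.1, -24.0], [98.3, 10.9, -24.0]]
52 strip [[95.8, 4.2, -32.0], [95.8, 5.5, -32.0], [95.8, 6.7, -32.0]] tips Lo,Li,Ri?,Ro [[97.0, -16.4, -24.0], [97.0, -12.4, -24.0], [97.0, 7.1, -24.0], [97.0, 10.9, -24.0]]
56 strip [[94.5, 4.2, -32.0], [94.5, 5.5, -32.0], [94.5, 6.7, -32.0]] tips Lo,Li,Ri?,Ro [[95.7, -16.4, -24.0], [95.7, -12.5, -24.0], [95.6, 7.1, -24.0], [95.6, 10.9, -24.0]]
36 [(249, 192, 117), (218, 147, 87), (226, 84, 49), (252, 51, 39), (249, 61, 47), (248, 61, 44), (248, 59, 43), (251, 60, 47), (246, 68, 45), (209, 97, 52), (175, 119, 60), (175, 112, 57), (183, 115, 60), (182, 115, 59), (186, 119, 65), (185, 116, 62), (186, 117, 61), (183, 115, 59), (186, 120, 63), (187, 115, 65), (186, 117, 65), (184, 116, 62), (203, 130, 69)]
46 [(195, 126, 65), (200, 114, 66), (235, 71, 48), (253, 60, 48), (249, 61, 47), (248, 59, 42), (250, 61, 43), (255, 64, 47), (246, 58, 46), (88, 60, 50), (68, 56, 48), (77, 59, 51), (73, 52, 40), (68, 45, 33), (6
[... 806 characters left out ...]
198, 126, 68)]
58 [(187, 128, 64), (217, 113, 60), (247, 63, 45), (252, 63, 49), (249, 62, 40), (249, 63, 50), (252, 61, 47), (255, 64, 51), (191, 58, 45), (55, 47, 40), (69, 49, 39), (72, 50, 40), (70, 46, 35), (73, 49, 41), (75, 52, 40), (74, 49, 37), (72, 48, 40), (66, 44, 38), (116, 76, 48), (177, 111, 61), (195, 123, 67), (194, 122, 66), (191, 119, 64)]
62 [(126, 82, 48), (198, 72, 47), (254, 56, 43), (252, 67, 47), (249, 66, 50), (249, 61, 48), (253, 66, 48), (254, 65, 47), (181, 61, 53), (65, 60, 53), (78, 58, 51), (79, 58, 51), (80, 60, 52), (82, 62, 51), (69, 46, 33), (73, 46, 35), (73, 48, 34), (66, 45, 36), (94, 60, 43), (132, 80, 52), (146, 85, 47), (165, 98, 57), (166, 100, 61)]
```

```bash
python3 - <<'E'
from h import *
ctrl.grab(7.4); ctrl.dwell(.4)
s=ctrl.get_state(); print(s['opening'],s['gripper_force'],s['force'],s['t'])
w=ctrl.camera('wrist'); np.savez('w5.npz',**w)
i=w['color'][15:135,210:390,::-1]; cv2.imwrite('pics/w5c.png',cv2.resize(i,None,fx=4.4,fy=4.4,interpolation=cv2.INTER_NEAREST))
E
```

```text
0.03250679100011125 7.351305037736893 [-1.06658978  1.05470864 -1.04938119] 16.7917
```

View pics/w5c.png

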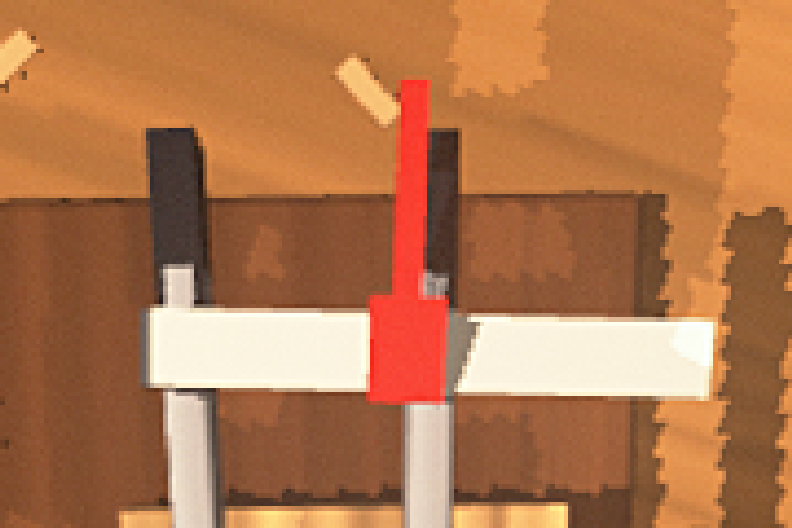

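```bash
python3 - <<'E'
from h import *
a=ctrl.camera('wrist'); ctrl.dwell(2.5); b=ctrl.camera('wrist')
s=ctrl.get_state(); print(s['opening'],s['gripper_force'],s['force'],s['t'])
print(np.abs(a['color'][15:135,210:390].astype(int)-b['color'][15:135,210:390]).mean())
for im in (a,b): print([int(v) for v in im['color'][50,296:322].astype(int).sum(1)])
print(ctrl.close_job())
E
```

```text
0.031986112326883996 7.351355329155922 [-0.27650631 -0.01992992 -0.84978744] 19.4417
2.1435802469135803
[383, 391, 378, 365, 365, 348, 362, 353, 363, 361, 357, 195, 163, 142, 159, 152, 137, 158, 308, 402, 386, 385, 383, 386, 383, 389]
[385, 396, 378, 374, 369, 354, 356, 364, 366, 358, 357, 196, 168, 141, 149, 154, 158, 160, 302, 406, 387, 369, 384, 394, 382, 385]
the job is handed in; nothing more can be done
None
```

I handed the job in at 19.4 s. The slide is out at its stop, and the tweezers are held in the air about 13.7 cm above the bench. The moving tip measured about 0.3 mm from the red mark and stayed steady for 2.5 s; the judge's verdict was not shown to me.

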